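# Rake the loose rack rods into the rod locker

### The job

Swing the door of the low rod locker wide open and leave it open. Then take the rake off the rubber mat and, touching the rods with nothing but the rake, comb the four scattered rods into the locker until all lie flat, side by side and parallel to its back wall, wholly inside. Finally stand the rake back on the middle of the mat and let go; do not disturb the other things on the bench.

Things in the scene. Friction and masses are not known exactly. Their poses are not given: they have to be found in the camera images.
- locker: Low blue steel rod locker fixed to the bench: side and back walls 70 mm tall and 10 mm thick, no top, no floor (rods slide in on the bench). Origin: middle of its mouth at bench level. x points into the locker, y along the mouth, z up. Inside 180 mm wide (y -90 to 90 mm), 120 mm deep (back wall's inner face at x = 120 mm). The shut door fills x -14 to 0 mm and opens outwards (-x).
- door (a joint): Door angle in rad: 0 shut, grows as it opens, stop at 1.75; it may start ajar. Seen from above it opens counterclockwise. Light hinge (friction 0.03 N m), stays where it is left. Wide open means at least 1.4.
- door_hinge (a point): Point on the door's upright hinge line, 36 mm above the bench, at the locker's y = -98 mm end of the mouth. The door is a plate 196 mm wide, 14 mm thick, 68 mm tall. The axes turn with the door: shut, they equal the locker's.
- door_handle (a point): Middle of the door's handle, 36 mm above the bench: an upright steel bar, 11 mm thick, from about 10 to 62 mm above the bench, 35 mm off the door's outer face, 30 mm from its free edge, held by two short posts near its ends. Axes turn with the door: x normal to the door (into it), y along its width.
- rake: Hand rake standing on seven teeth and a back foot. Origin: level with the teeth's tips, below the handle's middle; x to the head, z up. Steel head 150 mm wide (y), x 56 to 70 mm (teeth's front faces at 70), top 46 mm up; teeth 12 mm wide, gaps 11 mm. Wooden handle x -70 to 56 mm, 24 mm wide, 30 to 50 mm up. Foot at x = -63 mm, 30 mm wide, down to tip level. 0.25 kg, balances near x = 15 mm.
- rake_grip (a point): Middle of the rake's handle (half-way up, 40 mm above the teeth's tips): where to grip it, across its 24 mm width. Same axes as the rake.
- mat: Thin black rubber mat fixed on the bench, 230 x 230 mm, 2.5 mm thick, on which the rake stands. Origin: its centre on the bench.
- rod1: Loose rod of white-coated square steel tube, 90 mm long (its x axis), 16 x 16 mm, 60 g, lying on the bench in front of the locker, out of the door's swing. Origin: centre of its underside.
- rod2: Another rod like rod1.
- rod3: Another rod like rod1.
- rod4: Another rod like rod1.
- tape: Bystander, not to be disturbed: roll of packing tape, 84 mm across, 45 mm tall, lying flat.
- jar: Bystander, not to be disturbed: glass jar with a steel cap, 66 mm across, 85 mm tall.
- mug: Bystander, not to be disturbed: white mug, 80 mm across, 90 mm tall.
- hammer: Bystander, not to be disturbed: hammer lying flat.
- carton: Bystander, not to be disturbed: closed cardboard carton, 140 x 110 x 90 mm.
- bracket: Bystander, not to be disturbed: steel angle bracket, 90 mm long, 60 mm tall.

How it is judged:
On the way, in this order (a step that is already met when the one before it is completed fails the run):
1. the door is wide open (value of joint door above 1.4 rad), for 0.2 s.
2. the rake is taken off its place on the mat (horizontal distance between rake_grip and mat above 0.08 m), for 0.1 s.
3. all four rods lie parallel and flat inside the locker (x of rod1 in the frame of locker between 0.008 and 0.118 m and y of rod1 in the frame of locker between -0.06 and 0.06 m and height (world z) of each of rod1, rod2, rod3, rod4 below 0.012 m and angle between the x axis of each of rod1, rod2, rod3, rod4 and the y axis of locker, either way round below 0.12 rad and x of rod2 in the frame of locker between 0.008 and 0.118 m and y of rod2 in the frame of locker between -0.06 and 0.06 m and x of rod3 in the frame of locker between 0.008 and 0.118 m and y of rod3 in the frame of locker between -0.06 and 0.06 m and x of rod4 in the frame of locker between 0.008 and 0.118 m and y of rod4 in the frame of locker between -0.06 and 0.06 m), for 0.2 s.
At the end, for the whole second after the job is handed in: Door over 1.2 rad open; each rod flat on the bench, within 0.12 rad of parallel to the back wall, wholly inside the locker (centre 8 mm or more behind the mouth, within 60 mm of the middle across); rake upright on the mat, handle middle within 60 mm of its centre; all at rest (all of step 3 and value of joint door above 1.2 rad and horizontal distance between rake_grip and mat below 0.06 m and height (world z) of rake_grip below 0.052 m and angle between rake_grip's own z axis and vertical below 0.08 rad and linear speed of each of rake, rod1, rod2, rod3, rod4 below 0.02 m/s); the robot touches nothing.
It fails at once if the robot's hand or arm touches a rod (contact force between any of the fingers, the arm and rod1 above 0.5 N or contact force between any of the fingers, the arm and rod2 above 0.5 N or contact force between any of the fingers, the arm and rod3 above 0.5 N or contact force between any of the fingers, the arm and rod4 above 0.5 N).
It fails at once if another thing on the bench is moved by more than 30 mm (distance of any of tape, jar, mug, hammer, carton, bracket from where it was at the start of the episode above 0.03 m).
It also fails if it takes over 70 s, if anything falls off the work surface, if the arm or the gripper's body presses on something with over 40 N, if the wrist force passes 120 N, or if a joint passes its speed limit or range.

### The arm

A 7-joint arm with a two-finger parallel gripper is mounted at the origin on the work surface. World frame = base frame: x ahead of the robot, y to its left, z up, the work surface at z = 0. Lengths are in m, angles in rad, forces in N, time in s.
With the tool pointing down it reaches from about 0.425 to 0.925 m from the base axis. Payload 6.8 kg.
Tool frame: the origin (TCP) lies between the finger pads; the fingertips stand finger_overhang ahead of it and the grasp point (between the pads) lies 6 mm ahead of it (finger_overhang is the distance from the TCP to the fingertips, in m); z points along the fingers, y is the line along which they close (so a half turn about z gives the same grasp; the last joint's range is limited). The gripper opens to 85 mm and grips with 20 to 120 N. Pads are 22 mm wide; open, the fingers measure 114 mm over their backs; the gripper's body (76 mm by 85 mm) begins 54 mm behind the grasp point. The pads swing forward as they close: fully open they stand 13 mm farther back than shut.
Start: joints at [-1.436, 0.477, 0.022, 1.555, -0.011, 1.109, -0.083], TCP at [0.162, 0.655, 0.227] pointing down, gripper open.
Joint ranges: [-2.96, 2.96], [-0.34, 2.1], [-1.41, 1.46], [0.24, 2.44], [-1.37, 4.51], [0.17, 1.92], [-2.96, 2.96]. Speed limits (rad/s): [2.39, 2.39, 3.14, 3.14, 3.14, 3.14, 3.14].

### API

Orientations are given as a unit quaternion [w, x, y, z].
In Python, from station import * gives the robot as it stands.
- The arm moves only by the tool drive_tool, never from a script. Its argument "increments" is a list of rows, each an object of numbers: "claw": the finger opening in m, from 0 to 0.0854; "dx", "dy", "dz": the shift along the tool's x, y, z in m; "wx", "wy", "wz": the turn, a rotation vector about the tool's x, y, z in degrees. A call has 1 to 20 rows; each row shifts and turns the commanded pose from where the row before left it, along the tool's axes as they then stand; what a row does not reach is not made up. A row lasts 1/8 s, in which the tool goes at most 62.5 mm and 10.7 degrees, less where a joint would pass 70% of its speed; a pose out of reach is approached as far as the arm can. A call with a gripper value outside its range is refused whole. The fingers move at their own pace and stop on an object; "newtons" is the grip in N (left out, the last holds). Time passes only in rows, so rows that do not move let the fingers close. It gives the time, the measured TCP pose, the force, the opening and the grip force at its end, in the units of the state.
- get_obs(): the state, without advancing time (a new reading comes with each control period).
- read_camera(name): name is "side" or "top"; returns (picture, depth): 420x560x3 uint8, red, green, blue; 420x560 float32, m along the optical axis (not along the pixel's ray), 0 where there is no reading.
- calibration(name): a dict with "intrinsics" (3x3 intrinsics, pixels), "R" (3x3) and "t" (3): a world point X has camera coordinates R X + t. Camera axes: x right, y down, z forward; pixel columns grow to the right and rows downward; lengths in m; the calibration is good to about 2 mm. A picture is of the moment at which its call begins. calibration takes no time and is no camera call.
- hand_in(): hands the job in; it is judged then, once.
The state is a dict: "t": time; "q": joint angles; "joint_vel": joint speeds; "joint_torque": joint torques, N m; "eef_pos": TCP position; "tool_rot": TCP orientation; "contact_force": force on the tool from outside, world axes, zero at the start; "torque": the same for the moment, N m; "gripper_width": opening from 0.0 (shut) to 1.0 (fully open); "grasp_force": force on a finger pad.
Only numpy, scipy, OpenCV 4.12 (cv2) and the standard library are available. Lean on these libraries where they do the work, as an engineer would, in place of code of your own. Each camera call takes 0.05 s, during which the arm holds its last target. There are 200 camera calls.

## Working session

There is one attempt and no reset: what is moved stays moved. The work goes in short steps, Python scripts to look and compute and a tool call to move; the robot and the scene stay as the last step left them, time stands still between calls to the robot, and variables do not carry over. Pictures are saved under pics/ and viewed, at most 10 in all, crops included, and the job is handed in when it is done.

Besides the shell and the picture viewer there is one more tool, called by a JSON object that holds its "op" and its "data", one argument or row to a line. drive_tool: Moves the arm, as the interface text tells. Its arguments: {"type":"object","properties":{"increments":{"type":"array","items":{"type":"object","properties":{"claw":{"type":"number"},"dx":{"type":"number"},"dy":{"type":"number"},"dz":{"type":"number"},"wx":{"type":"number"},"wy":{"type":"number"},"wz":{"type":"number"}}}},"newtons":{"type":"number"}},"required":["increments"]}

```bash
mkdir -p pics; ls
cat > h.py <<'E'
from station import *
import numpy as np, cv2
def cap(n,save=None):
    p,d=read_camera(n)
    if save: cv2.imwrite('pics/'+save,cv2.cvtColor(p,cv2.COLOR_RGB2BGR))
    return p,d
def ray(n,uv,z):
    c=calibration(n);K,R,t=[np.array(c[k],float) for k in('intrinsics','R','t')]
    C=-R.T@t;d=R.T@np.linalg.solve(K,np.array([uv[0],uv[1],1.]))
    return C+d*(z-C[2])/d[2]
def cloud(n,d):
    c=calibration(n);K,R,t=[np.array(c[k],float) for k in('intrinsics','R','t')]
    v,u=np.mgrid[:d.shape[0],:d.shape[1]]
    X=np.stack([(u-K[0,2])/K[0,0]*d,(v-K[1,2])/K[1,1]*d,d],-1)
    return (X-t)@R
E
python3 - <<'E'
from h import *
for n in('top','side'):
    p,d=cap(n,n+'0.png'); c=calibration(n); print(n,c, (d>0).mean())
print(get_obs())
E
```

```text
pics
top {'intrinsics': array([[511.17304237,   0.        , 277.70682233],
       [  0.        , 511.17304237, 210.42598583],
       [  0.        ,   0.        ,   1.        ]]), 'R': array([[ 0.0085835 , -0.99995856, -0.00303469],
       [-0.98924358, -0.00804827, -0.14605601],
       [ 0.14602554,  0.00425572, -0.98927167]]), 't': array([0.04363365, 0.55756057, 1.32993994])} 0.996016156462585
side {'intrinsics': array([[466.40472804,   0.        , 275.70026788],
       [  0.        , 466.40472804, 211.22994308],
       [  0.        ,   0.        ,   1.        ]]), 'R': array([[ 0.97268367, -0.23108285, -0.02207232],
       [-0.164061  , -0.61706043, -0.76962355],
       [ 0.16422685,  0.75222147, -0.63811629]]), 't': array([-0.52110354,  0.15936186,  1.27258399])} 0.996109693877551
{'t': 0.1, 'q': array([-1.43611221,  0.47773486,  0.02234763,  1.55636115, -0.01148644,
        1.10929341, -0.08309173]), 'joint_vel': array([ 9.77815184e-04, -9.50135540e-04, -9.91398353e-05, -3.14996074e-03,
       -2.00432442e-04,  1.20029122e-03, -2.19813434e-05]), 'joint_torque': array([ 3.98493881e-03, -5.97763467e+01,  1.61367517e+00, -2.81955117e+01,
        1.28454203e-02,  5.04954223e-03, -1.65861616e-05]), 'eef_pos': array([0.16216154, 0.65466943, 0.22580774]), 'tool_rot': array([-3.29880964e-05,  1.21079290e-01,  9.92642488e-01, -8.33573161e-04]), 'contact_force': array([ 0.2348131 ,  0.2150793 , -0.16365612]), 'torque': array([-0.08496768, -0.05028751, -0.00104544]), 'grasp_force': 0.0, 'gripper_width': 1.0007026221491966}
```

View pics/top0.png

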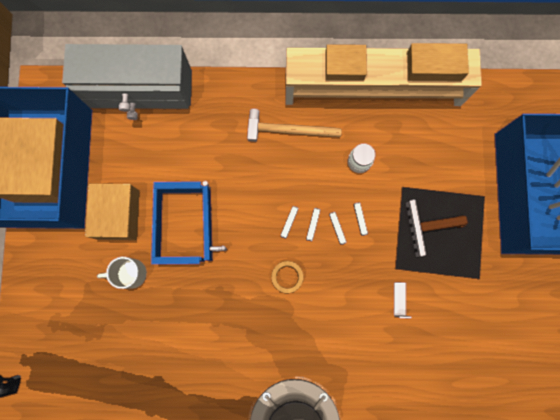

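View pics/side0.png

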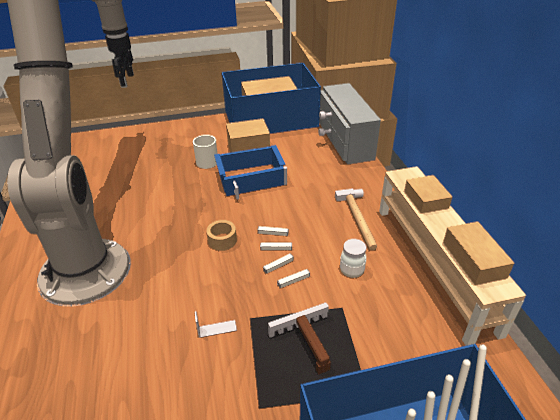

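The top view shows the blue locker at px x 152–212, y 180–264. Its mouth faces right, the hinge is at about (205,184) and the handle is near (215,248). The rods are at px x 280–367, y 203–245. The rake head is at about (417,228) with its handle to the right, on the mat (397–484, 187–278). The side view agrees.

```bash
cat > meas.py <<'E'
from h import *
def rect(mask,z,roi,n='top',amin=40):
    m=np.zeros(mask.shape,np.uint8);x0,y0,x1,y1=roi;m[y0:y1,x0:x1]=mask[y0:y1,x0:x1]
    cs,_=cv2.findContours(m,cv2.RETR_EXTERNAL,cv2.CHAIN_APPROX_NONE);o=[]
    for c in cs:
        if cv2.contourArea(c)<amin: continue
        b=cv2.boxPoints(cv2.minAreaRect(c)); P=np.array([ray(n,u,z)[:2] for u in b])
        e=[P[1]-P[0],P[2]-P[1]]; L=[np.linalg.norm(k) for k in e]; a=e[int(np.argmax(L))]
        o.append((P.mean(0).round(4),np.round(sorted(L),4),round(np.degrees(np.arctan2(a[1],a[0]))%180,1),P.round(3)))
    return sorted(o,key=lambda k:-k[0][1])
def white(p): return ((p.min(-1)>150)&(np.ptp(p.astype(int),-1)<50)).astype(np.uint8)
def rods(roi=(200,190,385,260)):
    p,d=cap('top'); return p,d,rect(white(p),.016,roi)
E
python3 - <<'E'
from meas import *
p,d,r=rods()
for k in r: print('rod',*k[:3])
hsv=cv2.cvtColor(p,cv2.COLOR_RGB2HSV)
blue=((hsv[...,0]>100)&(hsv[...,0]<125)&(hsv[...,1]>120)&(p[...,2]>60)).astype(np.uint8)
X=cloud('top',d)
for k in rect(blue,.07,(140,170,230,275),amin=200): print('locker',*k)
Lw=(X[...,2]>.064)&(X[...,2]<.076); Lw[:,:145]=0;Lw[:,235:]=0;Lw[:170]=0;Lw[280:]=0
for k in rect(Lw.astype(np.uint8),.07,(140,170,235,280),amin=30): print('top70',*k)
print('depth at handle region')
for v in range(240,256,2): print(v,[tuple(X[v,u].round(3)) for u in range(204,230,4)])
dark=((p.max(-1)<45)).astype(np.uint8)
for k in rect(dark,.0025,(385,170,495,290),amin=500): print('mat',*k)
for k in rect(white(p),.0485,(395,185,440,270)): print('head',*k[:3])
br=((p[...,0]>60)&(p[...,2]<50)).astype(np.uint8)
for k in rect(br,.0525,(415,205,475,245)): print('handle',*k)
for n,u,z in (('tape',(288,277),.045),('jar',(363,156),.085),('hammerhead',(253,125),.02),('brk',(400,300),.03),('hinge',(205,183),.07),('mug',(124,272),.09)): print(n,ray('top',u,z).round(3))
b=cv2.resize(p[165:285,130:310],None,fx=4,fy=4,interpolation=cv2.INTER_CUBIC); cv2.imwrite('pics/c1.png',b[...,::-1])
E
```

```text
rod [0.5304 0.0176] [0.016  0.0872] 157.9
rod [ 0.5242 -0.0476] [0.0161 0.0873] 165.4
rod [ 0.515  -0.1144] [0.0159 0.0871] 19.4
rod [ 0.541  -0.1772] [0.0153 0.0875] 13.1
locker [0.5201 0.301 ] [0.1537 0.2136] 1.6 [[0.626 0.382]
 [0.628 0.228]
 [0.414 0.222]
 [0.413 0.372]]
top70 [0.5215 0.3037] [0.1537 0.2164] 2.6 [[0.413 0.375]
 [0.629 0.385]
 [0.63  0.231]
 [0.414 0.225]]
depth at handle region
240 [(np.float64(0.474), np.float64(0.239), np.float64(0.069)), (np.float64(0.474), np.float64(0.229), np.float64(0.07)), (np.float64(0.48), np.float64(0.228), np.float64(0.002)), (np.float64(0.48), np.float64(0.217), np.float64(0.002)), (np.float64(0.48), np.float64(0.206), np.float64(-0.0)), (np.float64(0.48), np.float64(0.195), np.float64(0.001)), (np.float64(0.481), np.float64(0.184), np.float64(-0.004))]
242 [(np.float64(0.469), np.float64(0.24), np.float64(0.064)), (np.float64(0.468), np.float64(0.228), np.float64(0.073)), (np.float64(0.474), np.float64(0.228), np.float64(-0.002)), (np.float64(0.475), np.float64(0.217), np.float64(-0.004)), (np.float64(0.474), np.float64(0.206), np.f
[... 2365 characters left out ...]
float64(0.227), np.float64(0.001)), (np.float64(0.442), np.float64(0.216), np.float64(-0.0)), (np.float64(0.442), np.float64(0.205), np.float64(0.001)), (np.float64(0.442), np.float64(0.194), np.float64(-0.003)), (np.float64(0.442), np.float64(0.183), np.float64(0.0))]
mat [ 0.5072 -0.3979] [0.2275 0.2285] 173.5 [[ 0.403 -0.273]
 [ 0.63  -0.299]
 [ 0.611 -0.525]
 [ 0.385 -0.494]]
head [ 0.514  -0.3219] [0.0132 0.1481] 9.5
handle [ 0.5227 -0.3928] [0.0309 0.1242] 99.9 [[ 0.527 -0.33 ]
 [ 0.549 -0.452]
 [ 0.518 -0.456]
 [ 0.497 -0.334]]
tape [0.38  0.02  0.045]
jar [ 0.697 -0.175  0.085]
hammerhead [0.801 0.119 0.02 ]
brk [ 0.323 -0.276  0.03 ]
hinge [0.625 0.241 0.07 ]
mug [0.389 0.437 0.09 ]
```

View pics/c1.png

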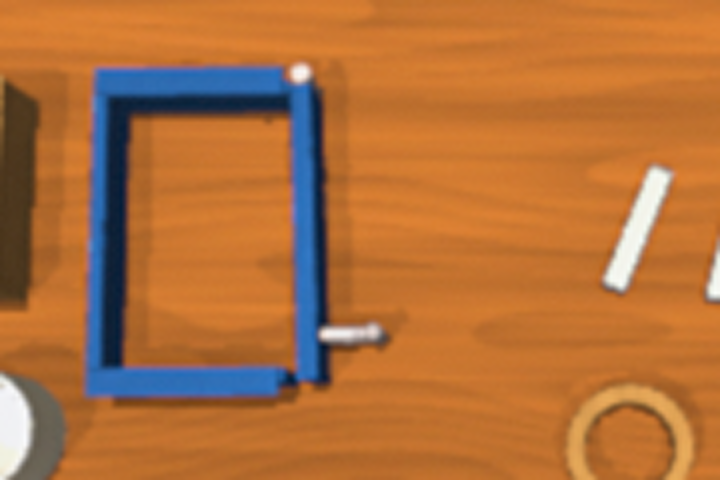

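```bash
cat >> h.py <<'E'
from scipy.spatial.transform import Rotation as Ro
def tool():
    o=get_obs();w,x,y,z=o['tool_rot'];return np.array(o['eef_pos']),Ro.from_quat([x,y,z,w]).as_matrix(),o
def rel(P,yaw=None):
    """tool-frame shift to P, and wz (deg) so that tool y points at yaw deg (mod 180), tool down"""
    p,R,o=tool();d=R.T@(np.array(P)-p)
    a=np.degrees(np.arctan2(R[1,1],R[0,1]));w=None if yaw is None else -((yaw-a+90)%180-90)
    print('pos',p.round(4),'yaw',round(a,1),'tilt',np.degrees(np.arccos(-R[2,2])).round(2),'shift',d.round(4),'wz',w)
E
python3 - <<'E'
from meas import *
import station; print([k for k in dir(station) if k[0]!='_'], getattr(station,'finger_overhang',None))
p,d=cap('top');X=cloud('top',d)
def fit(name,roi,ax):
    x0,y0,x1,y1=roi;S=X[y0:y1,x0:x1].reshape(-1,3);S=S[(S[:,2]>.06)&(S[:,2]<.08)]
    vx,vy,cx,cy=cv2.fitLine(S[:,:2].astype(np.float32),cv2.DIST_HUBER,0,.01,.01).ravel()
    print(name,len(S),(cx,cy),np.degrees(np.arctan2(vy,vx))%180,S[:,:2].min(0).round(3),S[:,:2].max(0).round(3))
fit('back',(150,190,159,255),0);fit('door',(200,193,214,255),0);fit('sidetop',(160,178,200,195),0);fit('sidebot',(162,252,198,268),0)
B=ray('top',(223.8,248.2),.062);H=ray('top',(205.2,183.4),.073);print('bar',B,'hinge',H)
rel([B[0],B[1],.2],0)
E
```

```text
['PlanningError', 'calibration', 'finger_overhang', 'get_obs', 'hand_in', 'read_camera'] 0.025
back 287 (np.float32(0.5121116), np.float32(0.37196404)) 0.80891395 [0.436 0.366] [0.605 0.379]
door 351 (np.float32(0.51628983), np.float32(0.23656061)) 3.2866232 [0.437 0.225] [0.598 0.249]
sidetop 295 (np.float32(0.61774236), np.float32(0.30939934)) 90.88604 [0.608 0.256] [0.628 0.361]
sidebot 246 (np.float32(0.4209618), np.float32(0.3006184)) 90.44216 [0.413 0.255] [0.429 0.347]
bar [0.45316997 0.18818951 0.062     ] hinge [0.62302724 0.24021997 0.073     ]
pos [0.1622 0.6549 0.2261] yaw 76.1 tilt 0.06 shift [-0.3946 -0.383   0.0266] wz 76.09004797949461
```

{"op": "drive_tool", "data": {
  "increments": [
    {"dx": -0.033,"dy": -0.032,"claw": 0.06},
    {"dx": -0.033,"dy": -0.032},
    {"dx": -0.033,"dy": -0.032},
    {"dx": -0.033,"dy": -0.032},
    {"dx": -0.033,"dy": -0.032},
    {"dx": -0.033,"dy": -0.032},
    {"dx": -0.033,"dy": -0.032},
    {"dx": -0.033,"dy": -0.032},
    {"dx": -0.033,"dy": -0.032},
    {"dx": -0.033,"dy": -0.032},
    {"dx": -0.033,"dy": -0.032},
    {"dx": -0.032,"dy": -0.03},
    {"wz": 10.4},
    {"wz": 10.4},
    {"wz": 10.4},
    {"wz": 10.4},
    {"wz": 10.4},
    {"wz": 10.4},
    {"wz": 10.4},
    {}
  ]
}}

```text
schema error: expected keys claw, dx, dy, dz, wx, wy, wz
```

Run:
```python
from h import *
rel([.454,.189,.046],3.3); print(get_obs()['t'],get_obs()['gripper_width'])
```

```text
pos [0.1622 0.6549 0.2261] yaw 76.1 tilt 0.06 shift [-0.3952 -0.3819  0.1806] wz 72.79004797949462
0.2 0.9957116578751164
```

{"op": "drive_tool", "data": {
  "increments": [
    {"dx": -0.04,"dy": -0.038,"dz": 0,"wx": 0,"wy": 0,"wz": 0,"claw": 0.06},
    {"dx": -0.04,"dy": -0.038,"dz": 0,"wx": 0,"wy": 0,"wz": 0,"claw": 0.06},
    {"dx": -0.04,"dy": -0.038,"dz": 0,"wx": 0,"wy": 0,"wz": 0,"claw": 0.06},
    {"dx": -0.04,"dy": -0.038,"dz": 0,"wx": 0,"wy": 0,"wz": 0,"claw": 0.06},
    {"dx": -0.04,"dy": -0.038,"dz": 0,"wx": 0,"wy": 0,"wz": 0,"claw": 0.06},
    {"dx": -0.04,"dy": -0.038,"dz": 0,"wx": 0,"wy": 0,"wz": 0,"claw": 0.06},
    {"dx": -0.04,"dy": -0.038,"dz": 0,"wx": 0,"wy": 0,"wz": 0,"claw": 0.06},
    {"dx": -0.04,"dy": -0.038,"dz": 0,"wx": 0,"wy": 0,"wz": 0,"claw": 0.06},
    {"dx": -0.04,"dy": -0.038,"dz": 0,"wx": 0,"wy": 0,"wz": 0,"claw": 0.06},
    {"dx": -0.035,"dy": -0.038,"dz": 0,"wx": 0,"wy": 0,"wz": 0,"claw": 0.06},
    {"dx": 0,"dy": 0,"dz": 0,"wx": 0,"wy": 0,"wz": 10.4,"claw": 0.06},
    {"dx": 0,"dy": 0,"dz": 0,"wx": 0,"wy": 0,"wz": 10.4,"claw": 0.06},
    {"dx": 0,"dy": 0,"dz": 0,"wx": 0,"wy": 0,"wz": 10.4,"claw": 0.06},
    {"dx": 0,"dy": 0,"dz": 0,"wx": 0,"wy": 0,"wz": 10.4,"claw": 0.06},
    {"dx": 0,"dy": 0,"dz": 0,"wx": 0,"wy": 0,"wz": 10.4,"claw": 0.06},
    {"dx": 0,"dy": 0,"dz": 0,"wx": 0,"wy": 0,"wz": 10.4,"claw": 0.06},
    {"dx": 0,"dy": 0,"dz": 0,"wx": 0,"wy": 0,"wz": 10.4,"claw": 0.06},
    {"dx": 0,"dy": 0,"dz": 0,"wx": 0,"wy": 0,"wz": 0,"claw": 0.06}
  ]
}}

```text
t: 2.45
eef_pos: [0.4542, 0.1914, 0.2266]
tool_rot: [-0.0, 0.686, 0.728, -0.0]
contact_force: [-0.2, 0.5, -0.1]
gripper_width: 0.702
grasp_force: 0.0
```

Run:
```python
from h import *
rel([.454,.189,.046],3.3); print(get_obs()['t'],get_obs()['gripper_width'])
```

```text
pos [0.4542 0.1914 0.2266] yaw 3.4 tilt 0.01 shift [-0.0024 -0.0003  0.1806] wz 0.08705620919725732
2.45 0.702262944618885
```

{"op": "drive_tool", "data": {
  "increments": [
    {"dx": -0.002,"dy": 0,"dz": 0.045,"wx": 0,"wy": 0,"wz": 0,"claw": 0.06},
    {"dx": 0,"dy": 0,"dz": 0.045,"wx": 0,"wy": 0,"wz": 0,"claw": 0.06},
    {"dx": 0,"dy": 0,"dz": 0.045,"wx": 0,"wy": 0,"wz": 0,"claw": 0.06},
    {"dx": 0,"dy": 0,"dz": 0.045,"wx": 0,"wy": 0,"wz": 0,"claw": 0.06},
    {"dx": 0,"dy": 0,"dz": 0,"wx": 0,"wy": 0,"wz": 0,"claw": 0.0},
    {"dx": 0,"dy": 0,"dz": 0,"wx": 0,"wy": 0,"wz": 0,"claw": 0.0},
    {"dx": 0,"dy": 0,"dz": 0,"wx": 0,"wy": 0,"wz": 0,"claw": 0.0},
    {"dx": 0,"dy": 0,"dz": 0,"wx": 0,"wy": 0,"wz": 0,"claw": 0.0}
  ],
  "newtons": 30
}}

```text
t: 3.45
eef_pos: [0.4561, 0.1903, 0.0485]
tool_rot: [0.001, 0.686, 0.727, 0.002]
contact_force: [1.0, 0.1, 7.3]
gripper_width: 0.094
grasp_force: 29.8
```

Run:
```python
from h import *
p,R,o=tool(); H=np.array([.618,.2415,p[2]]);print(p,o['gripper_width'],o['grasp_force'],o['contact_force'])
for a in (5,8): print(a,R.T@(Ro.from_euler('z',a,degrees=True).as_matrix()-np.eye(3))@(p-H))
```

```text
[0.45610161 0.19027784 0.04850989] 0.09439338936628545 29.754630625247955 [1.01513723 0.06961764 7.27036023]
5 [-1.41857223e-02  4.26793880e-03 -1.43979210e-05]
8 [-2.24994846e-02  7.41682703e-03 -2.04202948e-05]
```

{"op": "drive_tool", "data": {
  "increments": [
    {"dx": 0,"dy": 0,"dz": -0.003,"wx": 0,"wy": 0,"wz": 0,"claw": 0.0},
    {"dx": -0.0142,"dy": 0.0043,"dz": 0,"wx": 0,"wy": 0,"wz": -5,"claw": 0.0},
    {"dx": -0.0142,"dy": 0.0043,"dz": 0,"wx": 0,"wy": 0,"wz": -5,"claw": 0.0},
    {"dx": -0.0142,"dy": 0.0043,"dz": 0,"wx": 0,"wy": 0,"wz": -5,"claw": 0.0},
    {"dx": -0.0142,"dy": 0.0043,"dz": 0,"wx": 0,"wy": 0,"wz": -5,"claw": 0.0},
    {"dx": -0.0142,"dy": 0.0043,"dz": 0,"wx": 0,"wy": 0,"wz": -5,"claw": 0.0}
  ]
}}

```text
t: 4.2
eef_pos: [0.4907, 0.1252, 0.0499]
tool_rot: [-0.001, 0.511, 0.859, -0.0]
contact_force: [-1.3, -0.4, -2.4]
gripper_width: 0.089
grasp_force: 29.8
```

Forces are small, so I'll continue the arc.

{"op": "drive_tool", "data": {
  "increments": [
    {"dx": -0.0142,"dy": 0.0043,"dz": 0,"wx": 0,"wy": 0,"wz": -5,"claw": 0.0},
    {"dx": -0.0142,"dy": 0.0043,"dz": 0,"wx": 0,"wy": 0,"wz": -5,"claw": 0.0},
    {"dx": -0.0142,"dy": 0.0043,"dz": 0,"wx": 0,"wy": 0,"wz": -5,"claw": 0.0},
    {"dx": -0.0142,"dy": 0.0043,"dz": 0,"wx": 0,"wy": 0,"wz": -5,"claw": 0.0},
    {"dx": -0.0142,"dy": 0.0043,"dz": 0,"wx": 0,"wy": 0,"wz": -5,"claw": 0.0},
    {"dx": -0.0142,"dy": 0.0043,"dz": 0,"wx": 0,"wy": 0,"wz": -5,"claw": 0.0},
    {"dx": -0.0142,"dy": 0.0043,"dz": 0,"wx": 0,"wy": 0,"wz": -5,"claw": 0.0},
    {"dx": -0.0142,"dy": 0.0043,"dz": 0,"wx": 0,"wy": 0,"wz": -5,"claw": 0.0},
    {"dx": -0.0142,"dy": 0.0043,"dz": 0,"wx": 0,"wy": 0,"wz": -5,"claw": 0.0},
    {"dx": -0.0142,"dy": 0.0043,"dz": 0,"wx": 0,"wy": 0,"wz": -5,"claw": 0.0},
    {"dx": -0.0142,"dy": 0.0043,"dz": 0,"wx": 0,"wy": 0,"wz": -5,"claw": 0.0},
    {"dx": -0.0142,"dy": 0.0043,"dz": 0,"wx": 0,"wy": 0,"wz": -5,"claw": 0.0},
    {"dx": -0.0142,"dy": 0.0043,"dz": 0,"wx": 0,"wy": 0,"wz": -5,"claw": 0.0},
    {"dx": 0,"dy": 0,"dz": 0,"wx": 0,"wy": 0,"wz": 0,"claw": 0.04},
    {"dx": 0,"dy": 0,"dz": 0,"wx": 0,"wy": 0,"wz": 0,"claw": 0.06},
    {"dx": 0,"dy": 0,"dz": 0,"wx": 0,"wy": 0,"wz": 0,"claw": 0.06},
    {"dx": 0,"dy": 0,"dz": -0.05,"wx": 0,"wy": 0,"wz": 0,"claw": 0.06},
    {"dx": 0,"dy": 0,"dz": -0.05,"wx": 0,"wy": 0,"wz": 0,"claw": 0.06},
    {"dx": 0,"dy": 0,"dz": -0.05,"wx": 0,"wy": 0,"wz": 0,"claw": 0.06}
  ]
}}

```text
t: 6.58
eef_pos: [0.6674, 0.0793, 0.2013]
tool_rot: [-0.0, -0.029, 1.0, 0.0]
contact_force: [-0.7, -0.0, 0.3]
gripper_width: 0.706
grasp_force: 0.0
```

Run:
```python
from meas import *
p,d=cap('top','t2.png');X=cloud('top',d)
S=X[130:215,200:300].reshape(-1,3);S=S[(S[:,2]>.064)&(S[:,2]<.075)]
print(len(S),S.min(0),S.max(0),np.degrees(np.arctan2(*np.polyfit(S[:,1],S[:,0],1)[:1],1)))
rel([.524,-.392,.2],10)
```

```text
262 [0.60536158 0.11676241 0.06411389] [0.62962188 0.25463145 0.07498228] -2.0376529529658556
pos [0.6712 0.0799 0.2094] yaw 93.3 tilt 0.62 shift [ 0.1741 -0.4627  0.0068] wz 83.29453855652608
```

View pics/t2.png

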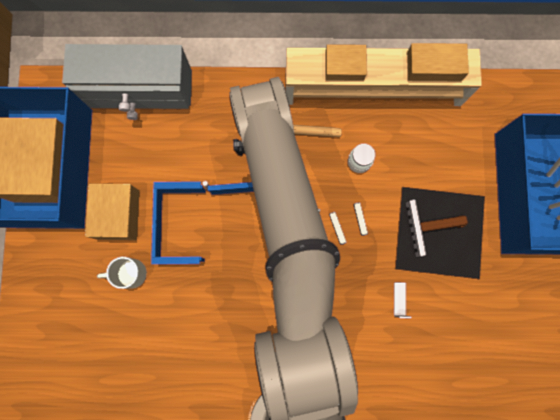

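{"op": "drive_tool", "data": {
  "increments": [
    {"dx": 0.0193,"dy": -0.0506,"dz": 0,"wx": 0,"wy": 0,"wz": 0,"claw": 0.08},
    {"dx": 0.0193,"dy": -0.0506,"dz": 0,"wx": 0,"wy": 0,"wz": 0,"claw": 0.08},
    {"dx": 0.0193,"dy": -0.0506,"dz": 0,"wx": 0,"wy": 0,"wz": 0,"claw": 0.08},
    {"dx": 0.0193,"dy": -0.0506,"dz": 0,"wx": 0,"wy": 0,"wz": 0,"claw": 0.08},
    {"dx": 0.0193,"dy": -0.0506,"dz": 0,"wx": 0,"wy": 0,"wz": 0,"claw": 0.08},
    {"dx": 0.0193,"dy": -0.0506,"dz": 0,"wx": 0,"wy": 0,"wz": 0,"claw": 0.08},
    {"dx": 0.0193,"dy": -0.0506,"dz": 0,"wx": 0,"wy": 0,"wz": 0,"claw": 0.08},
    {"dx": 0.0193,"dy": -0.0506,"dz": 0,"wx": 0,"wy": 0,"wz": 0,"claw": 0.08},
    {"dx": 0.0193,"dy": -0.0506,"dz": 0,"wx": 0,"wy": 0,"wz": 0,"claw": 0.08},
    {"dx": 0,"dy": 0,"dz": 0,"wx": 0,"wy": 0,"wz": 10.4,"claw": 0.08},
    {"dx": 0,"dy": 0,"dz": 0,"wx": 0,"wy": 0,"wz": 10.4,"claw": 0.08},
    {"dx": 0,"dy": 0,"dz": 0,"wx": 0,"wy": 0,"wz": 10.4,"claw": 0.08},
    {"dx": 0,"dy": 0,"dz": 0,"wx": 0,"wy": 0,"wz": 10.4,"claw": 0.08},
    {"dx": 0,"dy": 0,"dz": 0,"wx": 0,"wy": 0,"wz": 10.4,"claw": 0.08},
    {"dx": 0,"dy": 0,"dz": 0,"wx": 0,"wy": 0,"wz": 10.4,"claw": 0.08},
    {"dx": 0,"dy": 0,"dz": 0,"wx": 0,"wy": 0,"wz": 10.4,"claw": 0.08},
    {"dx": 0,"dy": 0,"dz": 0,"wx": 0,"wy": 0,"wz": 10.4,"claw": 0.08},
    {"dx": 0,"dy": 0,"dz": 0,"wx": 0,"wy": 0,"wz": 0,"claw": 0.08}
  ]
}}

```text
t: 8.88
eef_pos: [0.5208, -0.385, 0.1995]
tool_rot: [-0.0, 0.641, 0.767, -0.0]
contact_force: [0.7, 0.7, 0.2]
gripper_width: 0.938
grasp_force: 0.0
```

Run:
```python
from meas import *
rel([.5235,-.385,.0485],9.8)
p,d,r=rods((200,190,385,260))
for k in r: print('rod',*k[:3])
X=cloud('top',d);S=X[165:200,208:290].reshape(-1,3);S=S[(S[:,2]>.060)&(S[:,2]<.08)]
print(len(S),S.min(0),S.max(0),np.degrees(np.arctan(np.polyfit(S[:,1],S[:,0],1)[0])))
```

```text
pos [ 0.5208 -0.385   0.1995] yaw 10.2 tilt 0.02 shift [-0.0005  0.0027  0.151 ] wz 0.4166269900719044
rod [0.5302 0.0172] [0.0168 0.0872] 157.9
rod [ 0.5245 -0.0478] [0.0165 0.0879] 165.2
rod [ 0.5154 -0.1142] [0.0161 0.0875] 20.0
rod [ 0.541  -0.1772] [0.0153 0.0875] 13.1
429 [0.60487297 0.04006856 0.06002257] [0.67163253 0.23348535 0.07865377] -5.492634911118181
```

{"op": "drive_tool", "data": {
  "increments": [
    {"dx": 0,"dy": 0.0025,"dz": 0.05,"wx": 0,"wy": 0,"wz": 0.4,"claw": 0.08},
    {"dx": 0,"dy": 0,"dz": 0.05,"wx": 0,"wy": 0,"wz": 0,"claw": 0.08},
    {"dx": 0,"dy": 0,"dz": 0.051,"wx": 0,"wy": 0,"wz": 0,"claw": 0.08},
    {"dx": 0,"dy": 0,"dz": 0,"wx": 0,"wy": 0,"wz": 0,"claw": 0.08},
    {"dx": 0,"dy": 0,"dz": 0,"wx": 0,"wy": 0,"wz": 0,"claw": 0.0},
    {"dx": 0,"dy": 0,"dz": 0,"wx": 0,"wy": 0,"wz": 0,"claw": 0.0},
    {"dx": 0,"dy": 0,"dz": 0,"wx": 0,"wy": 0,"wz": 0,"claw": 0.0},
    {"dx": 0,"dy": 0,"dz": 0,"wx": 0,"wy": 0,"wz": 0,"claw": 0.0},
    {"dx": 0,"dy": 0,"dz": 0,"wx": 0,"wy": 0,"wz": 0,"claw": 0.0},
    {"dx": 0,"dy": 0,"dz": 0,"wx": 0,"wy": 0,"wz": 0,"claw": 0.0}
  ],
  "newtons": 90
}}

```text
t: 10.18
eef_pos: [0.5232, -0.3853, 0.0487]
tool_rot: [-0.0, 0.645, 0.764, 0.0]
contact_force: [-0.5, 0.6, 0.7]
gripper_width: -0.0
grasp_force: 0.0
```

Run:
```python
from h import *
p,d=cap('side'); b=cv2.resize(p[260:420,200:400],None,fx=3.5,fy=3.5,interpolation=cv2.INTER_CUBIC)
p,d=cap('top');c=cv2.resize(p[180:290,380:500],None,fx=2,fy=2)
b[:220,:240]=c
cv2.imwrite('pics/s3.png',b[...,::-1]);print(get_obs())
```

```text
{'t': 10.275, 'q': array([ 0.31532272,  0.6580056 ,  0.31432176,  1.76402464, -0.27700753,
        0.76335803,  0.93887385]), 'joint_vel': array([-0.00089729,  0.00061925, -0.00165283,  0.00207241,  0.00173759,
       -0.00288216, -0.0008059 ]), 'joint_torque': array([-7.19559976e-03, -6.09184527e+01,  7.46598288e+00, -2.09153473e+01,
        1.00757199e-02,  2.62983391e-03,  2.78980106e-04]), 'eef_pos': array([ 0.52315194, -0.38526827,  0.04859197]), 'tool_rot': array([-1.25672011e-04,  6.44854213e-01,  7.64305585e-01, -1.74163573e-05]), 'contact_force': array([-0.10360148, -0.61937849,  0.5317009 ]), 'torque': array([-0.04329468,  0.00581093, -0.00463261]), 'grasp_force': 0.0, 'gripper_width': -0.0018562310164835058}
```

View pics/s3.png

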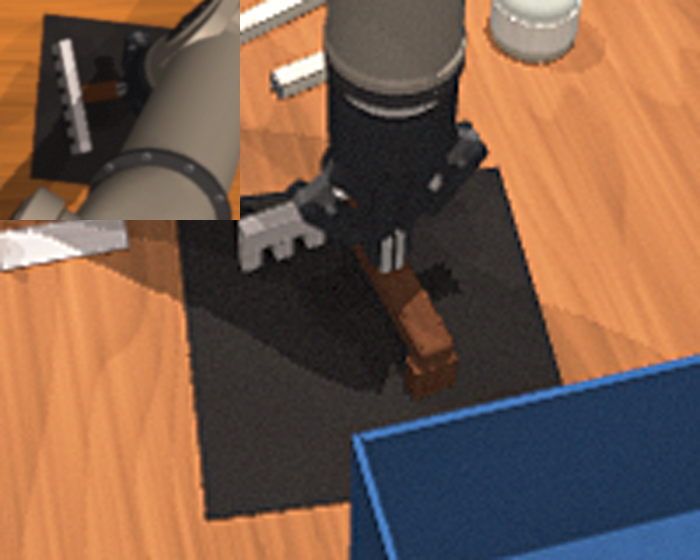

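Run:
```python
from h import *
p,d=cap('side');X=cloud('side',d)
# crop px -> full: u=200+x/3.5, v=260+y/3.5
for (x,y) in [(385,240),(400,240),(385,265),(400,262),(395,280),(380,285),(400,300),(420,330),(430,350),(430,375),(360,265)]:
    u,v=int(round(200+x/3.5)),int(round(260+y/3.5)); print((x,y),p[v,u],X[v,u].round(3))
```

```text
(385, 240) [130 124 119] [ 0.518 -0.401  0.09 ]
(400, 240) [126 120 115] [ 0.529 -0.396  0.081]
(385, 265) [131 127 120] [ 0.52  -0.398  0.06 ]
(400, 262) [131 126 120] [ 0.529 -0.396  0.059]
(395, 280) [69 43 30] [ 0.525 -0.404  0.053]
(380, 285) [62 37 24] [ 0.516 -0.404  0.052]
(400, 300) [67 43 25] [ 0.523 -0.418  0.051]
(420, 330) [130  80  51] [ 0.529 -0.441  0.052]
(430, 350) [111  66  45] [ 0.531 -0.456  0.051]
(430, 375) [65 42 29] [ 0.532 -0.457  0.026]
(360, 265) [35 26 26] [ 0.517 -0.354  0.002]
```

{"op": "drive_tool", "data": {
  "increments": [
    {"dx": 0,"dy": 0,"dz": -0.05,"wx": 0,"wy": 0,"wz": 0,"claw": 0.0},
    {"dx": 0,"dy": 0,"dz": -0.05,"wx": 0,"wy": 0,"wz": 0,"claw": 0.0},
    {"dx": 0,"dy": 0,"dz": 0,"wx": 0,"wy": 0,"wz": 0,"claw": 0.0}
  ]
}}

```text
t: 10.7
eef_pos: [0.5255, -0.3874, 0.1532]
tool_rot: [0.004, 0.645, 0.764, 0.001]
contact_force: [0.2, -0.2, -0.6]
gripper_width: 0.0
grasp_force: 0.0
```

Run:
```python
from h import *
print(tool()[0])
p,d=cap('side');X=cloud('side',d)
m=(abs(X[...,0]-.523)<.012)&(abs(X[...,1]+.391)<.014)&(X[...,2]>.06)
v,u=np.where(m); print('fingers min z',np.sort(X[m][:,2])[:8], u.min(),u.max(),v.min(),v.max())
b=cv2.resize(p[220:420,200:400],None,fx=3,fy=3,interpolation=cv2.INTER_CUBIC)
cv2.imwrite('pics/s4.png',b[...,::-1])
```

```text
[ 0.52545002 -0.38740846  0.15323619]
fingers min z [0.1595136  0.16000587 0.16054895 0.16063651 0.16242913 0.16249173
 0.16258961 0.16264407] 306 328 139 307
```

View pics/s4.png

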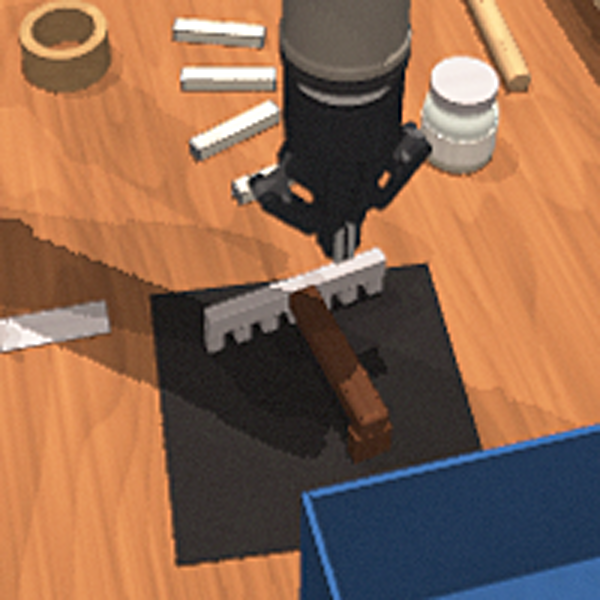

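The fingers closed above the handle. By depth, the shut tips sit at z≈0.159 while the reported TCP is at 0.153. So the tips are really about 31 mm higher than finger_overhang implies, while the lateral position agrees. That also explains the shallow grip on the door bar. I'll regrip lower, stopping partway to check.

{"op": "drive_tool", "data": {
  "increments": [
    {"dx": 0,"dy": 0,"dz": 0,"wx": 0,"wy": 0,"wz": 0,"claw": 0.08},
    {"dx": 0,"dy": 0,"dz": 0,"wx": 0,"wy": 0,"wz": 0,"claw": 0.08},
    {"dx": 0,"dy": 0,"dz": 0,"wx": 0,"wy": 0,"wz": 0,"claw": 0.08},
    {"dx": 0,"dy": 0,"dz": 0.05,"wx": 0,"wy": 0,"wz": 0,"claw": 0.08},
    {"dx": 0,"dy": 0,"dz": 0.05,"wx": 0,"wy": 0,"wz": 0,"claw": 0.08},
    {"dx": 0,"dy": 0,"dz": 0.02,"wx": 0,"wy": 0,"wz": 0,"claw": 0.08},
    {"dx": 0,"dy": 0,"dz": 0.01,"wx": 0,"wy": 0,"wz": 0,"claw": 0.08},
    {"dx": 0,"dy": 0,"dz": 0,"wx": 0,"wy": 0,"wz": 0,"claw": 0.08}
  ]
}}

```text
t: 11.75
eef_pos: [0.5236, -0.3858, 0.0193]
tool_rot: [0.0, 0.645, 0.764, -0.0]
contact_force: [0.4, -0.2, 0.4]
gripper_width: 0.937
grasp_force: 0.0
```

Run:
```python
from h import *
print(tool()[0])
p,d=cap('side');X=cloud('side',d)
g=X[(abs(X[...,0]-.523)<.075)&(abs(X[...,1]+.391)<.02)&(X[...,2]>.01)]
for a in np.arange(.45,.6,.01):
    s=g[(g[:,0]>=a)&(g[:,0]<a+.01)]; print(round(a,2),len(s),s[:,2].min().round(3) if len(s) else None,s[:,2].max().round(3) if len(s) else None)
```

```text
[ 0.52362654 -0.38583873  0.01928083]
0.45 455 0.082 0.458
0.46 539 0.046 0.461
0.47 610 0.035 0.461
0.48 696 0.037 0.455
0.49 383 0.086 0.453
0.5 212 0.035 0.447
0.51 252 0.035 0.439
0.52 233 0.046 0.426
0.53 186 0.048 0.417
0.54 163 0.097 0.408
0.55 268 0.062 0.407
0.56 281 0.034 0.398
0.57 225 0.041 0.388
0.58 133 0.077 0.373
0.59 15 0.083 0.135
```

{"op": "drive_tool", "data": {
  "increments": [
    {"dx": 0,"dy": 0,"dz": 0.003,"wx": 0,"wy": 0,"wz": 0,"claw": 0.0},
    {"dx": 0,"dy": 0,"dz": 0,"wx": 0,"wy": 0,"wz": 0,"claw": 0.0},
    {"dx": 0,"dy": 0,"dz": 0,"wx": 0,"wy": 0,"wz": 0,"claw": 0.0},
    {"dx": 0,"dy": 0,"dz": 0,"wx": 0,"wy": 0,"wz": 0,"claw": 0.0},
    {"dx": 0,"dy": 0,"dz": 0,"wx": 0,"wy": 0,"wz": 0,"claw": 0.0},
    {"dx": 0,"dy": 0,"dz": 0,"wx": 0,"wy": 0,"wz": 0,"claw": 0.0}
  ],
  "newtons": 90
}}

```text
t: 12.55
eef_pos: [0.5237, -0.3856, 0.0165]
tool_rot: [0.001, 0.645, 0.764, 0.0]
contact_force: [-0.7, 0.5, 5.9]
gripper_width: 0.267
grasp_force: 89.0
```

{"op": "drive_tool", "data": {
  "increments": [
    {"dx": 0,"dy": 0,"dz": -0.01,"wx": 0,"wy": 0,"wz": 0,"claw": 0.0},
    {"dx": 0,"dy": 0,"dz": -0.02,"wx": 0,"wy": 0,"wz": 0,"claw": 0.0},
    {"dx": 0,"dy": 0,"dz": 0,"wx": 0,"wy": 0,"wz": 4.5,"claw": 0.0},
    {"dx": 0,"dy": 0,"dz": 0,"wx": 0,"wy": 0,"wz": 4.5,"claw": 0.0},
    {"dx": 0.02,"dy": 0.001,"dz": 0,"wx": 0,"wy": 0,"wz": 0,"claw": 0.0},
    {"dx": 0.03,"dy": 0.001,"dz": 0,"wx": 0,"wy": 0,"wz": 0,"claw": 0.0},
    {"dx": 0.03,"dy": 0.001,"dz": 0,"wx": 0,"wy": 0,"wz": 0,"claw": 0.0},
    {"dx": 0.02,"dy": 0,"dz": 0,"wx": 0,"wy": 0,"wz": 0,"claw": 0.0},
    {"dx": 0,"dy": 0,"dz": 0,"wx": 0,"wy": 0,"wz": 0,"claw": 0.0}
  ]
}}

```text
t: 13.68
eef_pos: [0.5254, -0.2827, 0.0459]
tool_rot: [-0.001, 0.701, 0.713, 0.0]
contact_force: [0.2, -0.4, -2.7]
gripper_width: 0.267
grasp_force: 88.3
```

Run:
```python
from meas import *
rel([.5255,-.285,.016],0.75);print(get_obs()['gripper_width'])
p,d=cap('top','t5.png');X=cloud('top',d)
for k in rect(white(p),.016,(280,190,400,260)): print(*k)
for k in rect(white(p),.076,(370,180,430,270)): print('head',*k)
m=white(p).astype(bool);m[:,:372]=0;m[:,430:]=0;m[:185]=0;m[265:]=0
S=X[m];S=S[S[:,2]>.03];print(len(S),np.median(S,0),np.polyfit(S[:,0],S[:,2],1))
p,d=cap('side');X=cloud('side',d)
g=X[(abs(X[...,0]-.525)<.01)&(X[...,1]>-.36)&(X[...,1]<-.335)&(X[...,2]>.01)&(X[...,2]<.1)]
print('handle rear top',g[:,2].max() if len(g) else 0, g[:,1].min() if len(g) else 0)
```

```text
pos [ 0.5254 -0.2827  0.0459] yaw 0.9 tilt 0.08 shift [-0.0023  0.      0.0298] wz 0.1689339884025003
0.26720841454759564
[0.5304 0.0176] [0.016  0.0872] 157.9 [[ 0.493  0.041]
 [ 0.574  0.009]
 [ 0.568 -0.006]
 [ 0.487  0.027]]
[ 0.5246 -0.0477] [0.0161 0.0866] 165.5 [[ 0.485 -0.029]
 [ 0.568 -0.051]
 [ 0.564 -0.066]
 [ 0.481 -0.045]]
[ 0.515  -0.1142] [0.0155 0.0868] 19.8 [[ 0.553 -0.092]
 [ 0.559 -0.107]
 [ 0.477 -0.136]
 [ 0.471 -0.122]]
[ 0.5418 -0.1763] [0.014  0.0855] 13.1 [[ 0.582 -0.16 ]
 [ 0.585 -0.173]
 [ 0.502 -0.193]
 [ 0.498 -0.179]]
[ 0.555  -0.2307] [0.011  0.1075] 178.8 [[ 0.609 -0.226]
 [ 0.609 -0.237]
 [ 0.501 -0.235]
 [ 0.501 -0.224]]
head [ 0.5464 -0.2188] [0.0105 0.1028] 178.8 [[ 0.598 -0.215]
 [ 0.598 -0.225]
 [ 0.495 -0.223]
 [ 0.495 -0.213]]
189 [ 0.54737055 -0.21905188  0.07791361] [-1.10004676  0.7162433 ]
handle rear top 0.08474581797791132 -0.3584577269974804
```

{"op": "drive_tool", "data": {
  "increments": [
    {"dx": 0,"dy": 0,"dz": 0.015,"wx": 0,"wy": 0,"wz": 0,"claw": 0.0},
    {"dx": 0,"dy": 0,"dz": 0.015,"wx": 0,"wy": 0,"wz": 0,"claw": 0.0},
    {"dx": 0,"dy": 0,"dz": 0,"wx": 0,"wy": 0,"wz": 0,"claw": 0.0},
    {"dx": 0.012,"dy": 0,"dz": 0,"wx": 0,"wy": 0,"wz": 0,"claw": 0.0},
    {"dx": 0.012,"dy": 0,"dz": 0,"wx": 0,"wy": 0,"wz": 0,"claw": 0.0},
    {"dx": 0.012,"dy": 0,"dz": 0,"wx": 0,"wy": 0,"wz": 0,"claw": 0.0},
    {"dx": 0.012,"dy": 0,"dz": 0,"wx": 0,"wy": 0,"wz": 0,"claw": 0.0},
    {"dx": 0.012,"dy": 0,"dz": 0,"wx": 0,"wy": 0,"wz": 0,"claw": 0.0},
    {"dx": 0.012,"dy": 0,"dz": 0,"wx": 0,"wy": 0,"wz": 0,"claw": 0.0},
    {"dx": 0.012,"dy": 0,"dz": 0,"wx": 0,"wy": 0,"wz": 0,"claw": 0.0},
    {"dx": 0.012,"dy": 0,"dz": 0,"wx": 0,"wy": 0,"wz": 0,"claw": 0.0},
    {"dx": 0.012,"dy": 0,"dz": 0,"wx": 0,"wy": 0,"wz": 0,"claw": 0.0},
    {"dx": 0.012,"dy": 0,"dz": 0,"wx": 0,"wy": 0,"wz": 0,"claw": 0.0},
    {"dx": 0,"dy": 0,"dz": 0,"wx": 0,"wy": 0,"wz": 0,"claw": 0.0}
  ]
}}

```text
t: 15.52
eef_pos: [0.5236, -0.1637, 0.0156]
tool_rot: [-0.0, 0.702, 0.712, 0.0]
contact_force: [-0.1, 0.0, -3.7]
gripper_width: 0.266
grasp_force: 90.8
```

Run:
```python
from meas import *
rel([.52,.233,.016],0.75);print(get_obs()['contact_force'])
p,d=cap('top','t6.png')
for k in rect(white(p),.016,(240,190,400,260)): print(*k[:3])
p,d=cap('side'); b=cv2.resize(p[130:350,180:400],None,fx=2.7,fy=2.7,interpolation=cv2.INTER_CUBIC);cv2.imwrite('pics/s6.png',b[...,::-1])
```

```text
pos [ 0.5236 -0.1637  0.0156] yaw 0.8 tilt 0.05 shift [ 3.967e-01  1.900e-03 -1.000e-04] wz 0.05101832090241487
[-0.14010761  0.02619406 -3.6758737 ]
[0.5304 0.0176] [0.016  0.0872] 157.9
[ 0.5305 -0.0676] [0.0568 0.1153] 170.1
[ 0.5336 -0.1033] [0.0136 0.1317] 1.5
```

View pics/s6.png

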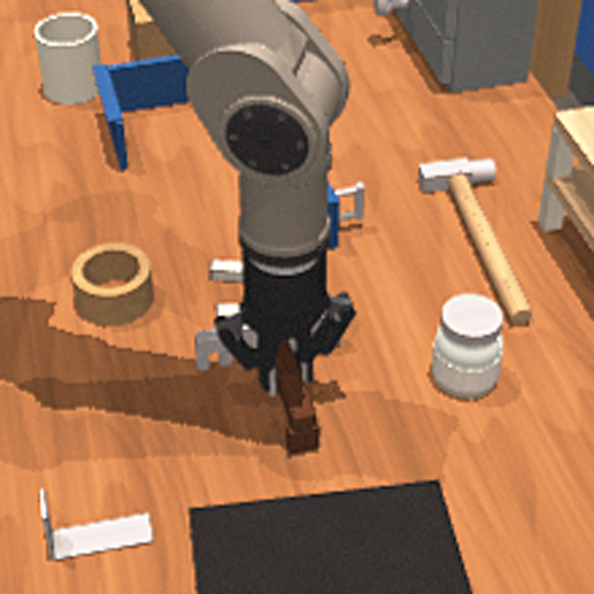

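{"op": "drive_tool", "data": {
  "increments": [
    {"dx": 0.012,"dy": 0,"dz": 0,"wx": 0,"wy": 0,"wz": 0,"claw": 0.0},
    {"dx": 0.012,"dy": 0,"dz": 0,"wx": 0,"wy": 0,"wz": 0,"claw": 0.0},
    {"dx": 0.012,"dy": 0,"dz": 0,"wx": 0,"wy": 0,"wz": 0,"claw": 0.0},
    {"dx": 0.012,"dy": 0,"dz": 0,"wx": 0,"wy": 0,"wz": 0,"claw": 0.0},
    {"dx": 0.012,"dy": 0,"dz": 0,"wx": 0,"wy": 0,"wz": 0,"claw": 0.0},
    {"dx": 0.012,"dy": 0,"dz": 0,"wx": 0,"wy": 0,"wz": 0,"claw": 0.0},
    {"dx": 0.012,"dy": 0,"dz": 0,"wx": 0,"wy": 0,"wz": 0,"claw": 0.0},
    {"dx": 0.012,"dy": 0,"dz": 0,"wx": 0,"wy": 0,"wz": 0,"claw": 0.0},
    {"dx": 0.012,"dy": 0,"dz": 0,"wx": 0,"wy": 0,"wz": 0,"claw": 0.0},
    {"dx": 0.012,"dy": 0,"dz": 0,"wx": 0,"wy": 0,"wz": 0,"claw": 0.0},
    {"dx": 0.012,"dy": 0,"dz": 0,"wx": 0,"wy": 0,"wz": 0,"claw": 0.0},
    {"dx": 0.012,"dy": 0,"dz": 0,"wx": 0,"wy": 0,"wz": 0,"claw": 0.0},
    {"dx": 0.012,"dy": 0,"dz": 0,"wx": 0,"wy": 0,"wz": 0,"claw": 0.0},
    {"dx": 0.012,"dy": 0,"dz": 0,"wx": 0,"wy": 0,"wz": 0,"claw": 0.0},
    {"dx": 0.012,"dy": 0,"dz": 0,"wx": 0,"wy": 0,"wz": 0,"claw": 0.0},
    {"dx": 0,"dy": 0,"dz": 0,"wx": 0,"wy": 0,"wz": 0,"claw": 0.0}
  ]
}}

```text
t: 17.62
eef_pos: [0.5213, 0.0165, 0.0156]
tool_rot: [-0.0, 0.702, 0.712, 0.0]
contact_force: [0.1, -0.7, -3.7]
gripper_width: 0.267
grasp_force: 90.9
```

Run:
```python
from meas import *
rel([.52,.233,.016],0.75);print(get_obs()['contact_force'])
p,d=cap('top')
for k in rect(white(p),.016,(150,188,400,260)): print(*k[:3])
b=cv2.resize(p[150:290,150:350],None,fx=4,fy=4,interpolation=cv2.INTER_CUBIC);cv2.imwrite('pics/t7.png',b[...,::-1])
```

```text
pos [0.5213 0.0165 0.0156] yaw 0.8 tilt 0.05 shift [ 2.165e-01  1.800e-03 -2.000e-04] wz 0.06922167569784676
[ 0.10704274 -0.67491678 -3.7156322 ]
[0.5344 0.1128] [0.0768 0.1263] 0.7
```

View pics/t7.png

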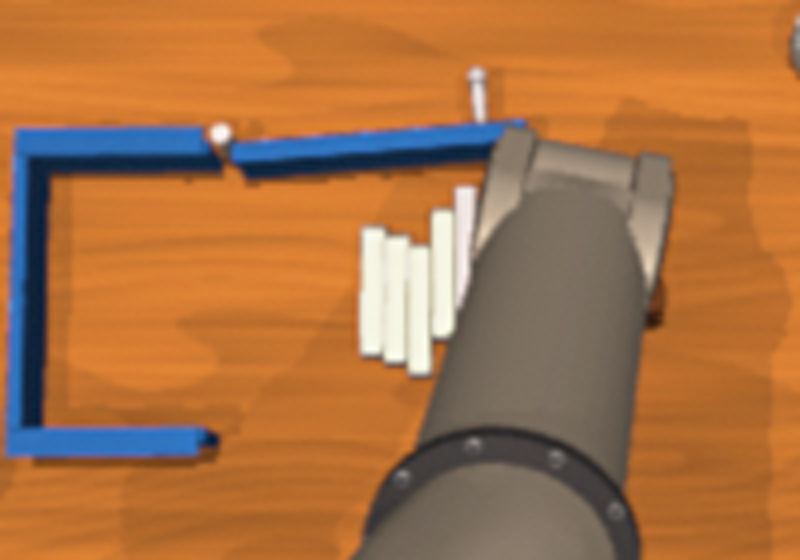

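{"op": "drive_tool", "data": {
  "increments": [
    {"dx": 0.012,"dy": 0,"dz": 0,"wx": 0,"wy": 0,"wz": 0,"claw": 0.0},
    {"dx": 0.012,"dy": 0,"dz": 0,"wx": 0,"wy": 0,"wz": 0,"claw": 0.0},
    {"dx": 0.012,"dy": 0,"dz": 0,"wx": 0,"wy": 0,"wz": 0,"claw": 0.0},
    {"dx": 0.012,"dy": 0,"dz": 0,"wx": 0,"wy": 0,"wz": 0,"claw": 0.0},
    {"dx": 0.012,"dy": 0,"dz": 0,"wx": 0,"wy": 0,"wz": 0,"claw": 0.0},
    {"dx": 0.012,"dy": 0,"dz": 0,"wx": 0,"wy": 0,"wz": 0,"claw": 0.0},
    {"dx": 0.012,"dy": 0,"dz": 0,"wx": 0,"wy": 0,"wz": 0,"claw": 0.0},
    {"dx": 0.012,"dy": 0,"dz": 0,"wx": 0,"wy": 0,"wz": 0,"claw": 0.0},
    {"dx": 0.012,"dy": 0,"dz": 0,"wx": 0,"wy": 0,"wz": 0,"claw": 0.0},
    {"dx": 0.012,"dy": 0,"dz": 0,"wx": 0,"wy": 0,"wz": 0,"claw": 0.0},
    {"dx": 0.012,"dy": 0,"dz": 0,"wx": 0,"wy": 0,"wz": 0,"claw": 0.0},
    {"dx": 0.012,"dy": 0,"dz": 0,"wx": 0,"wy": 0,"wz": 0,"claw": 0.0},
    {"dx": 0.012,"dy": 0,"dz": 0,"wx": 0,"wy": 0,"wz": 0,"claw": 0.0},
    {"dx": 0.012,"dy": 0,"dz": 0,"wx": 0,"wy": 0,"wz": 0,"claw": 0.0},
    {"dx": 0.012,"dy": 0,"dz": 0,"wx": 0,"wy": 0,"wz": 0,"claw": 0.0},
    {"dx": 0.012,"dy": 0,"dz": 0,"wx": 0,"wy": 0,"wz": 0,"claw": 0.0},
    {"dx": 0.006,"dy": 0,"dz": 0,"wx": 0,"wy": 0,"wz": 0,"claw": 0.0},
    {"dx": 0,"dy": 0,"dz": 0,"wx": 0,"wy": 0,"wz": 0,"claw": 0.0}
  ]
}}

```text
t: 19.92
eef_pos: [0.519, 0.2135, 0.0157]
tool_rot: [-0.0, 0.703, 0.712, 0.0]
contact_force: [-0.2, 0.4, -2.1]
gripper_width: 0.269
grasp_force: 90.9
```

Run:
```python
from meas import *
rel([.52,.233,.016],0.75);print(get_obs()['contact_force'])
p,d=cap('top','t8.png')
for k in rect(white(p),.016,(150,188,400,260)): print(*k)
```

```text
pos [0.519  0.2135 0.0157] yaw 0.7 tilt 0.03 shift [ 0.0194  0.0013 -0.0003] wz -0.0062654023522839
[-0.2084317   0.4413224  -2.14489661]
[0.5277 0.3392] [0.0174 0.0851] 177.1 [[0.486 0.35 ]
 [0.571 0.346]
 [0.569 0.328]
 [0.485 0.333]]
```

{"op": "drive_tool", "data": {
  "increments": [
    {"dx": 0.008,"dy": 0,"dz": 0,"wx": 0,"wy": 0,"wz": 0,"claw": 0.0},
    {"dx": 0.006,"dy": 0,"dz": 0,"wx": 0,"wy": 0,"wz": 0,"claw": 0.0},
    {"dx": 0,"dy": 0,"dz": 0,"wx": 0,"wy": 0,"wz": 0,"claw": 0.0}
  ]
}}

```text
t: 20.35
eef_pos: [0.5188, 0.2277, 0.0157]
tool_rot: [-0.0, 0.702, 0.712, 0.0]
contact_force: [-0.1, -0.1, -2.6]
gripper_width: 0.27
grasp_force: 90.8
```

{"op": "drive_tool", "data": {
  "increments": [
    {"dx": 0.003,"dy": 0,"dz": 0,"wx": 0,"wy": 0,"wz": 0,"claw": 0.0},
    {"dx": 0.0,"dy": 0,"dz": 0,"wx": 0,"wy": 0,"wz": 0,"claw": 0.0}
  ]
}}

```text
t: 20.6
eef_pos: [0.5188, 0.2299, 0.0157]
tool_rot: [-0.0, 0.703, 0.711, 0.0]
contact_force: [0.4, 1.0, -3.0]
gripper_width: 0.269
grasp_force: 90.8
```

{"op": "drive_tool", "data": {
  "increments": [
    {"dx": 0.003,"dy": 0,"dz": 0,"wx": 0,"wy": 0,"wz": 0,"claw": 0.0},
    {"dx": 0.0,"dy": 0,"dz": 0,"wx": 0,"wy": 0,"wz": 0,"claw": 0.0}
  ]
}}

```text
t: 20.85
eef_pos: [0.5188, 0.2329, 0.0157]
tool_rot: [-0.0, 0.703, 0.711, 0.0]
contact_force: [-0.3, -0.9, -3.4]
gripper_width: 0.267
grasp_force: 90.8
```

{"op": "drive_tool", "data": {
  "increments": [
    {"dx": 0.002,"dy": 0,"dz": 0,"wx": 0,"wy": 0,"wz": 0,"claw": 0.0},
    {"dx": 0.0,"dy": 0,"dz": 0,"wx": 0,"wy": 0,"wz": 0,"claw": 0.0}
  ]
}}

```text
t: 21.1
eef_pos: [0.5189, 0.2341, 0.0157]
tool_rot: [0.0, 0.703, 0.711, -0.0]
contact_force: [-0.3, -3.7, -1.0]
gripper_width: 0.267
grasp_force: 91.0
```

Run:
```python
from meas import *
rel([.52,.233,.016],0.75);print(get_obs()['contact_force'])
p,d=cap('top')
for k in rect(white(p),.016,(150,188,400,260)): print(*k[:3])
b=cv2.resize(p[170:280,140:250],None,fx=5,fy=5,interpolation=cv2.INTER_CUBIC);cv2.imwrite('pics/t9.png',b[...,::-1])
```

```text
pos [0.5189 0.2341 0.0157] yaw 0.7 tilt 0.03 shift [-0.0012  0.0011 -0.0003] wz -0.08344710538946742
[-0.29313674 -3.65242347 -0.97603665]
```

View pics/t9.png

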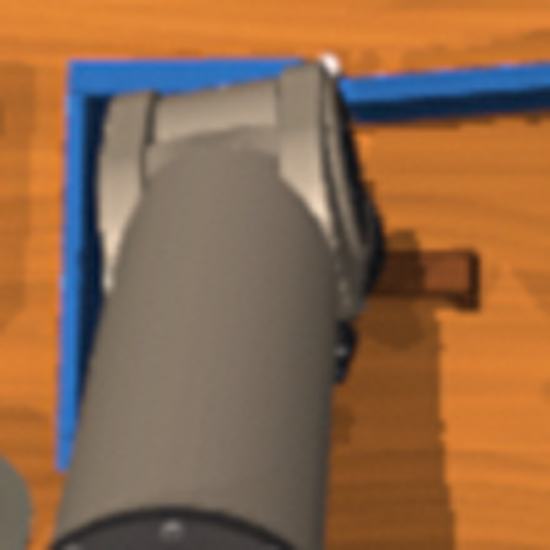

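{"op": "drive_tool", "data": {
  "increments": [
    {"dx": -0.005,"dy": 0,"dz": 0,"wx": 0,"wy": 0,"wz": 0,"claw": 0.0},
    {"dx": -0.015,"dy": 0,"dz": 0,"wx": 0,"wy": 0,"wz": 0,"claw": 0.0},
    {"dx": -0.03,"dy": 0,"dz": 0,"wx": 0,"wy": 0,"wz": 0,"claw": 0.0},
    {"dx": -0.03,"dy": 0,"dz": 0,"wx": 0,"wy": 0,"wz": 0,"claw": 0.0},
    {"dx": -0.03,"dy": 0,"dz": 0,"wx": 0,"wy": 0,"wz": 0,"claw": 0.0},
    {"dx": -0.03,"dy": 0,"dz": -0.005,"wx": 0,"wy": 0,"wz": 0,"claw": 0.0},
    {"dx": -0.03,"dy": 0,"dz": -0.01,"wx": 0,"wy": 0,"wz": 0,"claw": 0.0},
    {"dx": -0.03,"dy": 0,"dz": -0.01,"wx": 0,"wy": 0,"wz": 0,"claw": 0.0},
    {"dx": -0.03,"dy": 0,"dz": -0.01,"wx": 0,"wy": 0,"wz": 0,"claw": 0.0},
    {"dx": -0.03,"dy": 0,"dz": -0.01,"wx": 0,"wy": 0,"wz": 0,"claw": 0.0},
    {"dx": -0.03,"dy": 0,"dz": 0,"wx": 0,"wy": 0,"wz": 0,"claw": 0.0},
    {"dx": -0.03,"dy": 0,"dz": 0,"wx": 0,"wy": 0,"wz": 0,"claw": 0.0},
    {"dx": 0,"dy": 0,"dz": 0,"wx": 0,"wy": 0,"wz": 0,"claw": 0.0}
  ]
}}

```text
t: 22.78
eef_pos: [0.5218, -0.0892, 0.061]
tool_rot: [0.001, 0.705, 0.709, -0.0]
contact_force: [0.0, 0.1, -2.2]
gripper_width: 0.266
grasp_force: 90.8
```

Run:
```python
from meas import *
rel([.5072,-.3979,.0165],0.75)
p,d=cap('top');X=cloud('top',d)
for k in rect(white(p),.016,(150,188,300,260)): print(*k)
m=white(p).astype(bool);m[:,:150]=0;m[:,215:]=0;m[:188]=0;m[258:]=0
print('z',X[m][:,2].max(),m.sum())
b=cv2.resize(p[170:280,140:250],None,fx=5,fy=5,interpolation=cv2.INTER_CUBIC);cv2.imwrite('pics/t10.png',b[...,::-1])
```

```text
pos [ 0.5218 -0.0892  0.061 ] yaw 0.4 tilt 0.08 shift [-0.3085 -0.0166  0.0449] wz -0.38210501863702007
[0.5242 0.3346] [0.063  0.1097] 2.0 [[0.579 0.368]
 [0.579 0.305]
 [0.47  0.301]
 [0.469 0.364]]
z 1.397239392123932 750
```

View pics/t10.png

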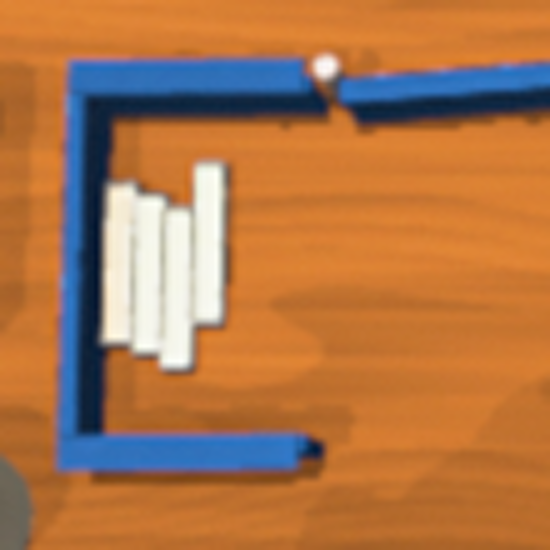

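{"op": "drive_tool", "data": {
  "increments": [
    {"dx": -0.035,"dy": -0.002,"dz": 0,"wx": 0,"wy": 0,"wz": 0,"claw": 0.0},
    {"dx": -0.035,"dy": -0.002,"dz": 0,"wx": 0,"wy": 0,"wz": 0,"claw": 0.0},
    {"dx": -0.035,"dy": -0.002,"dz": 0,"wx": 0,"wy": 0,"wz": 0,"claw": 0.0},
    {"dx": -0.035,"dy": -0.002,"dz": 0,"wx": 0,"wy": 0,"wz": 0,"claw": 0.0},
    {"dx": -0.035,"dy": -0.002,"dz": 0,"wx": 0,"wy": 0,"wz": 0,"claw": 0.0},
    {"dx": -0.035,"dy": -0.002,"dz": 0,"wx": 0,"wy": 0,"wz": 0,"claw": 0.0},
    {"dx": -0.035,"dy": -0.002,"dz": 0,"wx": 0,"wy": 0,"wz": 0,"claw": 0.0},
    {"dx": -0.035,"dy": -0.002,"dz": 0,"wx": 0,"wy": 0,"wz": 0,"claw": 0.0},
    {"dx": -0.028,"dy": 0,"dz": 0,"wx": 0,"wy": 0,"wz": 0,"claw": 0.0},
    {"dx": 0,"dy": 0,"dz": 0.02,"wx": 0,"wy": 0,"wz": 0,"claw": 0.0},
    {"dx": 0,"dy": 0,"dz": 0.015,"wx": 0,"wy": 0,"wz": 0,"claw": 0.0},
    {"dx": 0,"dy": 0,"dz": 0.005,"wx": 0,"wy": 0,"wz": 0,"claw": 0.0},
    {"dx": 0,"dy": 0,"dz": 0,"wx": 0,"wy": 0,"wz": 0,"claw": 0.0},
    {"dx": 0,"dy": 0,"dz": 0,"wx": 0,"wy": 0,"wz": 0,"claw": 0.0}
  ]
}}

```text
t: 24.58
eef_pos: [0.5108, -0.3934, 0.0212]
tool_rot: [0.0, 0.703, 0.712, 0.0]
contact_force: [0.7, -0.3, -2.7]
gripper_width: 0.265
grasp_force: 90.9
```

{"op": "drive_tool", "data": {
  "increments": [
    {"dx": 0,"dy": 0,"dz": 0.002,"wx": 0,"wy": 0,"wz": 0,"claw": 0.0},
    {"dx": 0,"dy": 0,"dz": 0.002,"wx": 0,"wy": 0,"wz": 0,"claw": 0.0},
    {"dx": 0,"dy": 0,"dz": 0.0,"wx": 0,"wy": 0,"wz": 0,"claw": 0.0}
  ]
}}

```text
t: 24.95
eef_pos: [0.5105, -0.3935, 0.0169]
tool_rot: [0.0, 0.703, 0.711, 0.0]
contact_force: [0.0, -0.1, -1.8]
gripper_width: 0.271
grasp_force: 91.3
```

{"op": "drive_tool", "data": {
  "increments": [
    {"dx": 0,"dy": 0,"dz": 0.0,"wx": 0,"wy": 0,"wz": 0,"claw": 0.035},
    {"dx": 0,"dy": 0,"dz": 0.0,"wx": 0,"wy": 0,"wz": 0,"claw": 0.06},
    {"dx": 0,"dy": 0,"dz": 0.0,"wx": 0,"wy": 0,"wz": 0,"claw": 0.06},
    {"dx": 0,"dy": 0,"dz": 0.0,"wx": 0,"wy": 0,"wz": 0,"claw": 0.06},
    {"dx": 0,"dy": 0,"dz": -0.04,"wx": 0,"wy": 0,"wz": 0,"claw": 0.06},
    {"dx": 0,"dy": 0,"dz": -0.05,"wx": 0,"wy": 0,"wz": 0,"claw": 0.06},
    {"dx": 0,"dy": 0,"dz": -0.05,"wx": 0,"wy": 0,"wz": 0,"claw": 0.06},
    {"dx": -0.05,"dy": -0.03,"dz": 0,"wx": 0,"wy": 0,"wz": 0,"claw": 0.06},
    {"dx": 0,"dy": 0,"dz": 0,"wx": 0,"wy": 0,"wz": 0,"claw": 0.06}
  ]
}}

```text
t: 26.08
eef_pos: [0.4767, -0.4492, 0.1581]
tool_rot: [0.001, 0.706, 0.709, -0.002]
contact_force: [-0.3, 0.5, -0.5]
gripper_width: 0.704
grasp_force: 0.0
```

Run:
```python
from meas import *
print(tool()[0],get_obs()['t'],get_obs()['gripper_width'])
p,d=cap('top');X=cloud('top',d)
for k in rect(white(p),.016,(150,188,210,260)): print('rods',*k[:3])
for k in rect(white(p),.0485,(395,170,440,290)): print('head',*k[:3])
p,d=cap('side');X=cloud('side',d)
g=X[(X[...,0]>.4)&(X[...,0]<.62)&(X[...,1]>-.5)&(X[...,1]<-.29)&(X[...,2]>.04)&(X[...,2]<.065)]
h=g[g[:,1]<-.36]; a=g[g[:,1]>-.34]
for s in (h,a): print(len(s),s.min(0) if len(s) else '',s.max(0) if len(s) else '',np.median(s,0) if len(s) else '')
```

```text
[ 0.47673157 -0.44921273  0.15813434] 26.075 0.7039385021465252
rods [0.5242 0.3346] [0.063  0.1097] 2.0
head [ 0.5087 -0.3302] [0.0126 0.147 ] 0.4
520 [ 0.4963051  -0.46788305  0.04013755] [ 0.52152622 -0.36037319  0.05616417] [ 0.50742013 -0.41890374  0.05135315]
175 [ 0.43386069 -0.33983854  0.0400121 ] [ 0.58119539 -0.32467286  0.05221757] [ 0.51185665 -0.33574244  0.04696189]
```

```bash
python3 -c "
from station import *
print(hand_in())"
```

```text
the job is handed in; nothing more can be done
None
```

The job is handed in at about 26 s of the 70 s allowed. My last measurements showed the door about 1.6 rad open, all four rods flat and parallel against the locker's back wall, and the rake upright about 6 mm from the mat's centre with the hand clear; no verdict was returned.

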